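# Lay the blue capacitor in the test cradle

## Task

Pick up the blue capacitor that lies loose on the bench and lay it lengthwise in the empty green cradle, centred so that it rests in both V supports; either end may point either way. Set it down rather than dropping it, let go of it, and leave the black capacitor and the white one where they are.

Things in the scene. Friction and masses are not known exactly. Their poses are not given: they have to be found in the camera images.
- can_blue_center (a point): The blue motor capacitor, a round can: 38 mm diameter, 90 mm long, 0.09 to 0.18 kg, on its side; it rolls if pushed. Point: the middle of the can, on its axis. y is its long axis (two thin brass tabs, 11 mm long, at the +y end); x and z turn as it rolls. It lies on the bench (point 19 mm above it), its axis within 35 degrees of world y.
- cradle_green_seat (a point): Where the middle of a can lies when it rests in the green cradle: 42 mm above the bench, midway between the two V supports. y axis: along the cradle, as the can's axis must lie, within about 30 degrees of world y; z up; x across the cradle.
- cradle_green: The green cradle, fixed, empty at first. Origin: centre of its underside, axes as the seat's. Base plate 70 (x) by 100 (y) by 8 mm; two 90 degree V supports, each 12 mm thick along y, centred 32 mm either side of the middle, so 52 mm between them is free for fingers down to the plate. Supports 53 mm wide across x, tops 37 mm above the bench.
- can_black_center (a point): A black capacitor, lying loose on the bench: 38 mm diameter, 90 mm long, 0.09 to 0.18 kg, on its side; it rolls if pushed. Point: the middle of the can, on its axis. y is its long axis (two thin brass tabs, 11 mm long, at the +y end); x and z turn as it rolls. Leave it alone.
- can_white_center (a point): A white capacitor, lying in a grey cradle of the same shape as the green one: 38 mm diameter, 90 mm long, 0.09 to 0.18 kg, on its side; it rolls if pushed. Point: the middle of the can, on its axis. y is its long axis (two thin brass tabs, 11 mm long, at the +y end); x and z turn as it rolls. Leave it alone.
- can_blue: The blue capacitor again, as a solid: its origin lies on the can's skin (19 mm from its axis), so use the centre point above to find it.

How it is judged:
By the outcome, as a careful person would: the job done as asked, in the order asked, and still so for the second after the job is handed in, with the robot touching nothing.
It also fails if it takes over 38 s, if anything falls off the work surface, if the arm or the gripper's body presses on something with over 40 N, if the wrist force passes 120 N, or if a joint passes its speed limit or range.

## Robot

A 6-joint arm with a two-finger parallel gripper is mounted at the origin on the work surface. World frame = base frame: x ahead of the robot, y to its left, z up, the work surface at z = 0. Lengths are in mm, angles in rad, forces in N, time in s.
With the tool pointing down it reaches from about 350 to 875 mm from the base axis. Payload 4.2 kg.
Tool frame: the origin (TCP) lies midway between the tips of the shut fingers; the grasp point (between the pads) lies 19 mm behind it (arm.tcp_to_grasp is the distance from the TCP to the grasp point, in mm); z points along the fingers, y is the line along which they close (so a half turn about z gives the same grasp; the last joint's range is limited). The gripper opens to 85 mm and grips with 20 to 120 N. Pads are 22 mm wide; open, the fingers measure 114 mm over their backs; the gripper's body (76 mm by 85 mm) begins 54 mm behind the grasp point. The pads swing forward as they close: fully open they stand 13 mm farther back than shut.
Start: joints at [1.381, 0.385, 0.008, 0, -1.194, -0.259], TCP at [271.144, 563.099, 231.312] pointing down, gripper open.
Joint ranges: [-3.14, 3.14], [-1.21, 2.06], [-1.07, 1.41], [-3.16, 2.05], [-2.99, -0.16], [-3.1, 3.1]. Speed limits (rad/s): [2.79, 2.79, 3.14, 3.14, 3.14, 3.14].

## Interface

Orientations are given as a unit quaternion [x, y, z, w].
In Python, from bench import arm gives the robot as it stands.
- The arm moves only by the tool arm_command, never from a script. Its argument "rows" is a list of rows, each a list of 2 entries, a list of its own where there are three numbers: the shift along the tool's x, y, z as a fraction of full scale, then the turn, a rotation vector about the tool's x, y, z as a fraction of full scale. In form: [[[x, y, z], [wx, wy, wz]], ...]. A call has 1 to 5 rows; each row is the pose to reach, as a shift and turn from the pose commanded when the call began, along the tool's axes at that moment, turning the shorter way round; what a row does not reach only later rows make up. Full scale, the value 1, is 0.25 m for a shift and 180 degrees for a turn. A row lasts 1/10 s, in which the tool goes at most 50 mm and 8.59 degrees, less where a joint would pass 70% of its speed; a pose out of reach is approached as far as the arm can. A call with a number of a shift or a turn outside -1 to 1 is refused whole. A call with a gripper value outside its range is refused whole. "grip" is the opening, from 0 (shut) to 1 (fully open), set as the call begins (left out, the last holds). The fingers move at their own pace and stop on an object; the grip force is fixed at half the most. Time passes only in rows, so rows that repeat a pose let the fingers close. It gives the time, the measured TCP pose, the force, the opening and the grip force at its end, in the units of the state.
- arm.read_state(): the state, without advancing time (a new reading comes with each control period).
- arm.get_image(name): name is "scene" or "side" or "wrist"; returns (picture, depth): 420x560x3 uint8, blue, green, red; 420x560 float32, mm along the optical axis (not along the pixel's ray), 0 where there is no reading.
- arm.camera_info(name): a dict with "fx", "fy", "cx", "cy" (pixels), "extrinsics" (4x4, takes a point from camera to world coordinates). Camera axes: x right, y down, z forward; pixel columns grow to the right and rows downward; lengths in mm; the calibration is good to about 2 mm. A picture is of the moment at which its call begins: read the wrist's pose just before it. camera_info takes no time and is no camera call; for the wrist camera it gives the pose at the moment of the call.
- arm.job_done(): hands the job in; it is judged then, once.
Trained networks look in the newest picture that a camera, given by its name, has taken for a name from the list of things; names that differ only in an ending like _2 or _b are one class to them, and where a whole thing is asked for, a point or a joint stands for the part that bears it (a point fixed in the world has none). Each returns a list of dicts, best first, with "score" (0 to 1); they miss things now and then, are a little off and sometimes report something else, mostly with a low value. They report only what shows in the picture. A call takes as long as a camera call.
- arm.spot_in(camera, query): "position" ([column, row] in pixels, amid what is visible of it).
The state is a dict: "clock": time; "joints": joint angles; "joint_vel": joint speeds; "joint_efforts": joint torques, N m; "position": TCP position; "ee_rot": TCP orientation; "contact_force": force on the tool from outside, world axes, zero at the start; "wrist_torque": the same for the moment, N m; "gripper_width": finger opening in mm; "grasp_force": force on a finger pad.
Only numpy, scipy, OpenCV 4.12 (cv2) and the standard library are available. Lean on these libraries where they do the work, as an engineer would, in place of code of your own. Each camera call takes 0.05 s, during which the arm holds its last target. There are 200 camera calls.

## Working session

There is one attempt and no reset: what is moved stays moved. The work goes in short steps, Python scripts to look and compute and a tool call to move; the robot and the scene stay as the last step left them, time stands still between calls to the robot, and variables do not carry over. Pictures are saved under pics/ and viewed, at most 10 in all, crops included, and the job is handed in when it is done.

Besides the shell and the picture viewer there is one more tool, called after "Emit:" as name(argument=value, ...), one argument or row to a line, values as JSON. arm_command: Moves the arm, as the interface text tells. Shift numbers are shares of 0.25 m and turn numbers shares of 180 degrees, none past 1 either way. Its arguments: {"type":"object","properties":{"rows":{"type":"array","items":{"type":"array"}},"grip":{"type":"number"}},"required":["rows"]}

```bash
mkdir -p pics; cat > h.py <<'E'
import numpy as np, cv2
from bench import arm
from scipy.spatial.transform import Rotation as R
def cloud(cam):
    im,d=arm.get_image(cam); c=arm.camera_info(cam); T=np.array(c["extrinsics"])
    v,u=np.mgrid[:420,:560]
    P=np.stack([(u-c["cx"])/c["fx"]*d,(v-c["cy"])/c["fy"]*d,d],-1)
    W=P@T[:3,:3].T+T[:3,3]; W[d==0]=np.nan
    return im,d,W
def blob(im,W,kind,zmin=4):
    h=cv2.cvtColor(im,cv2.COLOR_BGR2HSV).astype(int)
    lo,hi={'blue':(98,128),'green':(40,88)}[kind]
    m=((h[...,0]>=lo)&(h[...,0]<=hi)&(h[...,1]>90)&(h[...,2]>40)&(np.nan_to_num(W[...,2],nan=-99)>zmin)).astype(np.uint8)
    n,l,s,c=cv2.connectedComponentsWithStats(m)
    return l==1+np.argmax(s[1:,4])
E
python3 - <<'E'
from h import *
s=arm.read_state(); print(s["clock"],s["position"],s["ee_rot"],s["gripper_width"])
ims=[]
for c in("scene","side"):
    im,d,W=cloud(c); cv2.imwrite(f"pics/{c}.png",im)
    for q in("can_blue_center","cradle_green_seat","can_black_center","can_white_center"):
        r=arm.spot_in(c,q)[:1]
        for x in r:
            p=np.round(x["position"]).astype(int); print(c,q,x["score"],p,W[min(p[1],419),min(p[0],559)].round())
    for k in("blue","green"):
        try:
            m=blob(im,W,k); p=W[m]; print(c,k,m.sum(),p.min(0).round(),p.max(0).round(),np.argwhere(m).mean(0).round())
        except Exception as e: print(e)
E
```

```text
0.0 [270.90417264 562.58519791 230.20471742] [ 9.74908857e-01 -2.22601662e-01 -1.97383979e-04  1.08732699e-03] 85.5683320845135
scene can_blue_center 0.88 [180 176] [ 486. -210.   28.]
scene cradle_green_seat 0.9 [182 249] [ 639. -119.    7.]
scene can_black_center 0.71 [410 219] [450. 205.  30.]
scene can_white_center 0.62 [313 270] [653. 103.  58.]
scene blue 875 [ 448. -253.    6.] [ 496. -163.   40.] [175. 184.]
scene green 759 [ 603. -160.    5.] [681. -87.  36.] [250. 179.]
side can_blue_center 0.61 [398 203] [ 460. -191.   36.]
side cradle_green_seat 0.98 [292 194] [ 635. -112.    9.]
side can_black_center 0.88 [224 357] [427. 216.  35.]
side can_white_center 0.85 [193 224] [632. 110.  53.]
side blue 1233 [ 708. -748.    4.] [ 823. -538.   56.] [105. 381.]
side green 800 [ 597. -157.    4.] [681. -60.  38.] [194. 292.]
```

View pics/scene.png

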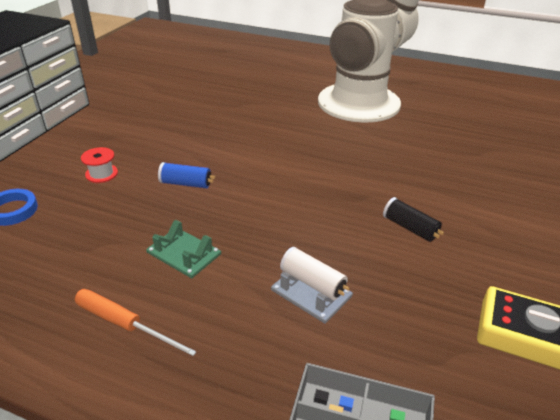

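View pics/side.png

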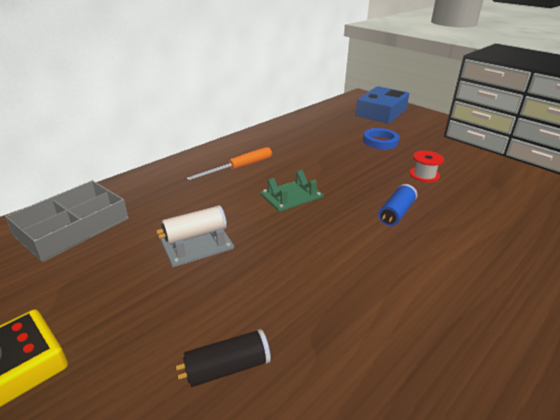

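The scene view shows the blue can at about (185,176), tabs toward +y, and the green cradle at (183,249). The side view shows the same two at (398,203) and (292,194). I'm moving above them for a wrist view.

Emit:
arm_command(
  rows=[
    [[0.18,0.18,-0.03],[0,0,0]],
    [[0.35,0.35,-0.06],[0,0,0]],
    [[0.5,0.5,-0.08],[0,0,0]],
    [[0.7,0.7,-0.1],[0,0,0]],
    [[0.7,0.7,-0.1],[0,0,0]],
  ],
  grip=1,
)

```text
clock: 1.0
position: [353.2, 327.6, 256.8]
ee_rot: [0.975, -0.222, 0.0, -0.0]
contact_force: [0.5, 0.3, 0.3]
gripper_width: 85.4
grasp_force: 0.0
```

Emit:
arm_command(
  rows=[
    [[0.7,0.7,-0.1],[0,0,0]],
    [[0.7,0.7,-0.1],[0,0,0]],
    [[0.7,0.7,-0.1],[0,0,0]],
    [[0.7,0.7,-0.1],[0,0,0]],
    [[0.7,0.7,-0.1],[0,0,0]],
  ],
)

```text
clock: 1.5
position: [434.8, 93.9, 282.1]
ee_rot: [0.975, -0.222, 0.001, -0.001]
contact_force: [1.4, 0.1, -0.8]
gripper_width: 85.2
grasp_force: 0.0
```

Emit:
arm_command(
  rows=[
    [[0.65,0.7,-0.1],[0,0,0.2]],
    [[0.65,0.7,-0.1],[0,0,0.2]],
    [[0.65,0.7,-0.1],[0,0,0.2]],
    [[0.65,0.7,-0.1],[0,0,0.2]],
    [[0.65,0.7,-0.1],[0,0,0.2]],
  ],
)

```text
clock: 2.0
position: [505.4, -134.9, 306.8]
ee_rot: [0.857, -0.515, 0.0, -0.0]
contact_force: [0.2, 0.3, 0.0]
gripper_width: 85.4
grasp_force: 0.0
```

Emit:
arm_command(
  rows=[
    [[0,0,0],[0,0,0.157]],
    [[0,0,0],[0,0,0.157]],
    [[0,0,0],[0,0,0.157]],
    [[0,0,0],[0,0,0.157]],
    [[0,0,0],[0,0,0.157]],
  ],
)

```text
clock: 2.5
position: [505.0, -132.3, 306.4]
ee_rot: [0.707, -0.707, 0.0, -0.0]
contact_force: [0.3, -0.6, -0.8]
gripper_width: 85.3
grasp_force: 0.0
```

```bash
cat >> h.py <<'E'
def fit(p):  # xy outline -> min-area rectangle
    (c,wh,a)=cv2.minAreaRect(p[:,:2].astype(np.float32)); return np.round(c,1),np.round(wh,1),round(a,2)
E
python3 - <<'E'
from h import *
s=arm.read_state(); print(s["clock"],s["position"],R.from_quat(s["ee_rot"]).as_matrix().round(3),s["joints"])
im,d,W=cloud("wrist"); cv2.imwrite("pics/w1.png",im); np.savez("w1.npz",im=im,W=W)
print(np.array(arm.camera_info("wrist")["extrinsics"]).round(2))
for k in("blue","green"):
    try:
        m=blob(im,W,k); p=W[m]; print(k,m.sum(),np.argwhere(m).mean(0).round(),fit(p),np.percentile(p[:,2],[1,99]))
    except Exception as e: print(e)
E
```

```text
2.5 [ 505.04069863 -132.34938866  306.38162572] [[ 0. -1.  0.]
 [-1. -0.  0.]
 [-0. -0. -1.]] [ 5.47287846e-02  1.61622018e-01 -1.12161021e-01 -7.78200110e-05
 -1.29682908e+00 -5.42574277e-02]
[[-1.0000e+00 -0.0000e+00 -0.0000e+00  5.0489e+02]
 [-0.0000e+00  9.6000e-01  2.9000e-01 -2.0793e+02]
 [ 0.0000e+00  2.9000e-01 -9.6000e-01  4.4931e+02]
 [ 0.0000e+00  0.0000e+00  0.0000e+00  1.0000e+00]]
blue 1134 [118. 296.] (array([ 475.8, -208.9]), array([23.5, 86.3]), 12.49) [24.72872843 39.64787282]
green 2840 [181. 184.] (array([ 639.9, -118.7]), array([98.5, 68.2]), 76.16) [ 6.09251462 36.73621347]
```

View pics/w1.png

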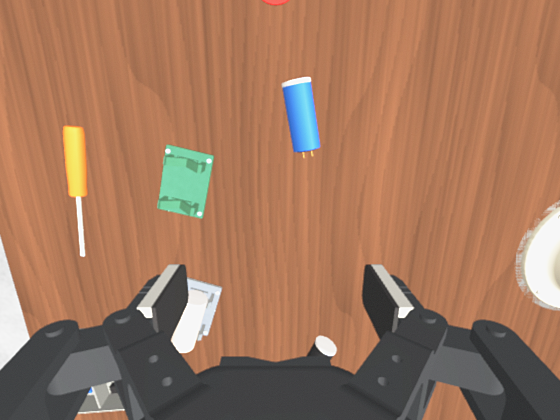

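The wrist view shows the blue can at (300,118), tilted a little, and the green cradle at (186,181), clear of clutter. Next I fit both accurately.

```bash
cat >> h.py <<'E'
from scipy.optimize import least_squares
def cyl(W,c,zmin,rad,zax=None):  # horizontal can: axis line through (x,y), yaw from +y; returns centre xy, z, yaw deg, extents
    p=W.reshape(-1,3); p=p[(p[:,2]>zmin)&(np.hypot(p[:,0]-c[0],p[:,1]-c[1])<rad)]
    f=lambda v:(np.hypot((p[:,0]-v[0])*np.cos(v[1])+(p[:,1]-c[1])*np.sin(v[1]),p[:,2]-v[2])-19)
    v=least_squares(f,[c[0],.1,zmin+10],loss='soft_l1').x
    a=np.array([-np.sin(v[1]),np.cos(v[1])]); t=(p[:,:2]-[v[0],c[1]])@a
    e=np.percentile(t[np.abs(f(v))<3],[.5,99.5]); return np.array([v[0],c[1]])+a*e.mean(),v[2],np.degrees(v[1]),e
E
python3 - <<'E'
from h import *
z=np.load("w1.npz"); W=z["W"]; print(cyl(W,(475,-209),10,60))
m=blob(z["im"],W,"green",3); p=W[m]
lo=p[p[:,2]<12]; hi=p[p[:,2]>18]; print(fit(lo),fit(hi),np.median(lo[:,2]))
E
```

```text
(array([ 487.57390917, -153.21463942]), np.float64(377.3922951610119), np.float64(345.6477454921513), array([54.91509927, 60.24991483]))
(array([ 639.9, -118.7]), array([98.5, 68.2]), 76.16) (array([ 640.4, -118.8]), array([76.6, 53.5]), 77.02) 8.122655535202341
```

```bash
sed -i 's/(p\[:,2\]>zmin)&/(p[:,2]>zmin)\&(p[:,2]<90)\&/' h.py
python3 - <<'E'
from h import *
z=np.load("w1.npz"); W=z["W"]; print(cyl(W,(475,-209),10,60))
E
```

```text
(array([ 469.44932297, -214.30699202]), np.float64(19.157740315323878), np.float64(11.233348848331026), array([-50.20927772,  39.38797854]))
```

Emit:
arm_command(
  rows=[
    [[0.328,0.142,0.1],[0,0,-0.04]],
    [[0.328,0.142,0.3],[0,0,-0.062]],
    [[0.328,0.142,0.5],[0,0,-0.062]],
    [[0.328,0.142,0.7],[0,0,-0.062]],
    [[0.328,0.142,0.744],[0,0,-0.062]],
  ],
)

```text
clock: 3.05
position: [467.4, -214.4, 117.2]
ee_rot: [0.773, -0.635, -0.002, 0.001]
contact_force: [0.6, 0.4, 0.3]
gripper_width: 85.4
grasp_force: 0.0
```

Emit:
arm_command(
  rows=[
    [[0,0,0],[0,0,0]],
    [[0,0,0],[0,0,0]],
    [[0,0,0],[0,0,0]],
  ],
)

```text
clock: 3.35
position: [471.6, -214.5, 122.7]
ee_rot: [0.773, -0.634, 0.002, -0.001]
contact_force: [0.6, -0.0, 0.9]
gripper_width: 85.6
grasp_force: 0.0
```

```bash
python3 - <<'E'
from h import *
s=arm.read_state(); M=R.from_quat(s["ee_rot"]).as_matrix(); print(s["clock"],s["position"],M.round(3))
im,d,W=cloud("wrist"); cv2.imwrite("pics/w2.png",im)
c=cyl(W,(469,-214),10,60); print(c)
t=np.array([*c[0],1.]); print("shift tool mm",M.T@(t-s["position"]))
E
```

```text
3.35 [ 471.60921219 -214.53308167  122.69668343] [[ 0.195 -0.981  0.005]
 [-0.981 -0.195 -0.001]
 [ 0.002 -0.004 -1.   ]]
(array([ 469.32651559, -214.39335504]), np.float64(19.240194872489187), np.float64(11.032329289647906), array([-45.26726335,  44.46574063]))
shift tool mm [ -0.83824966   2.74386451 121.68435203]
```

View pics/w2.png

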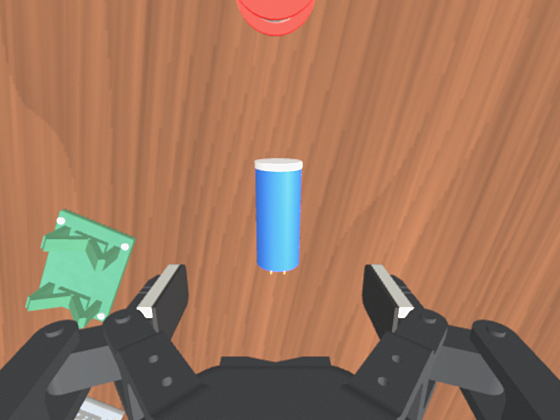

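The fit from close by agrees: the can is centred between the fingers at (279,215), upright in the image. Going down slowly.

Emit:
arm_command(
  rows=[
    [[0,0.002,0.12],[0,0,0]],
    [[0,0.002,0.22],[0,0,0]],
    [[0,0.002,0.3],[0,0,0]],
    [[0,0.002,0.36],[0,0,0]],
    [[0,0.002,0.4],[0,0,0]],
  ],
)

```text
clock: 3.9
position: [470.3, -214.4, 20.9]
ee_rot: [0.773, -0.635, 0.001, -0.001]
contact_force: [0.1, -0.1, -0.4]
gripper_width: 85.1
grasp_force: 0.0
```

Emit:
arm_command(
  rows=[
    [[0,0,0.02],[0,0,0]],
    [[0,0,0.04],[0,0,0]],
    [[0,0,0.05],[0,0,0]],
    [[0,0,0.05],[0,0,0]],
    [[0,0,0.05],[0,0,0]],
  ],
)

```text
clock: 4.4
position: [469.5, -214.5, 8.2]
ee_rot: [0.773, -0.635, 0.0, -0.0]
contact_force: [-0.1, 0.1, -0.5]
gripper_width: 85.4
grasp_force: 0.0
```

```bash
python3 - <<'E'
from h import *
s=arm.read_state(); M=R.from_quat(s["ee_rot"]).as_matrix(); print(s["clock"],s["position"],s["contact_force"])
print(M.T@(np.array([469.4,-214.4,1])-s["position"]))
E
```

```text
4.4 [ 469.48297173 -214.4718826     8.23165174] [-0.1150724   0.13466825 -0.51029176]
[-0.08921138  0.07345035  7.2315617 ]
```

Emit:
arm_command(
  rows=[
    [[0,0,0.012],[0,0,0]],
    [[0,0,0.024],[0,0,0]],
    [[0,0,0.024],[0,0,0]],
  ],
)

```text
clock: 4.7
position: [468.8, -214.3, 1.4]
ee_rot: [0.773, -0.635, -0.0, 0.0]
contact_force: [-0.2, 0.8, -0.7]
gripper_width: 85.2
grasp_force: 0.0
```

Emit:
arm_command(
  rows=[
    [[0,0,0],[0,0,0]],
    [[0,0,0],[0,0,0]],
    [[0,0,0],[0,0,0]],
    [[0,0,0],[0,0,0]],
    [[0,0,0],[0,0,0]],
  ],
  grip=0,
)

```text
clock: 5.2
position: [469.3, -214.4, 2.2]
ee_rot: [0.773, -0.635, 0.0, -0.0]
contact_force: [-1.5, 0.5, 3.5]
gripper_width: 36.3
grasp_force: 59.7
```

Emit:
arm_command(
  rows=[
    [[0,0,0],[0,0,0]],
    [[0,0,0],[0,0,0]],
    [[0,0,0],[0,0,0]],
    [[0,0,0],[0,0,0]],
    [[0,0,0],[0,0,0]],
  ],
)

```text
clock: 5.7
position: [469.3, -214.5, 2.2]
ee_rot: [0.773, -0.635, 0.0, -0.0]
contact_force: [-1.2, 0.3, 6.1]
gripper_width: 36.4
grasp_force: 59.8
```

Gripped (36.4 mm, 60 N). Lifting and checking the hold.

Emit:
arm_command(
  rows=[
    [[0,0,-0.03],[0,0,0]],
    [[0,0,-0.1],[0,0,0]],
    [[0,0,-0.2],[0,0,0]],
    [[0,0,-0.32],[0,0,0]],
    [[0,0,-0.4],[0,0,0]],
  ],
)

```text
clock: 6.2
position: [469.5, -214.4, 103.5]
ee_rot: [0.773, -0.635, 0.001, -0.0]
contact_force: [0.4, -0.8, -1.5]
gripper_width: 36.2
grasp_force: 60.1
```

Emit:
arm_command(
  rows=[
    [[0,0,0],[0,0,0]],
    [[0,0,0],[0,0,0]],
    [[0,0,0],[0,0,0]],
  ],
)

```text
clock: 6.5
position: [468.0, -214.1, 100.4]
ee_rot: [0.772, -0.635, -0.001, 0.001]
contact_force: [-0.7, 0.3, -2.2]
gripper_width: 36.5
grasp_force: 60.1
```

```bash
python3 - <<'E'
from h import *
s=arm.read_state(); M=R.from_quat(s["ee_rot"]).as_matrix(); print(s["clock"],s["position"],s["grasp_force"],s["contact_force"])
im,d,W=cloud("wrist"); cv2.imwrite("pics/w3.png",im); np.savez("w3.npz",im=im,W=W,M=M,p=s["position"])
m=blob(im,W,"blue"); q=(W[m]-s["position"])@M; print(m.sum(),np.percentile(q,[0.5,50,99.5],axis=0).round(1))
Q=(W-s["position"])@M  # top-line of the can: height along its length
for a in range(-10,60,8):
    k=m&(abs(Q[...,0]-a)<4)
    if k.sum()>20: print(a,k.sum(),np.percentile(Q[k][:,2],3).round(1),np.median(Q[k][:,1]).round(1))
for a in range(30,60,2):
    k=(abs(Q[...,0]-a)<1)&(abs(Q[...,1])<8)&(abs(Q[...,2]+17)<30)
    if k.sum()>0: print(a,k.sum(),np.median(Q[k][:,2]).round(1))
E
```

```text
6.5 [ 467.98874331 -214.11192871  100.43252995] 60.14103055000305 [-0.65368548  0.29789306 -2.22699348]
11011 [[-29.1 -17.5 -73.7]
 [  9.5   0.  -33.9]
 [ 39.   18.6 -21.9]]
-10 1183 -36.4 0.4
-2 1273 -36.5 0.4
6 1339 -36.4 0.4
14 1512 -74.1 0.4
22 1459 -36.5 0.1
30 1474 -36.5 -0.7
38 977 -36.5 -1.5
30 188 -35.3
32 191 -35.4
34 197 -35.4
36 210 -35.4
38 201 -35.3
40 195 -35.6
42 212 -35.8
44 777 -26.7
46 224 -22.1
```

View pics/w3.png

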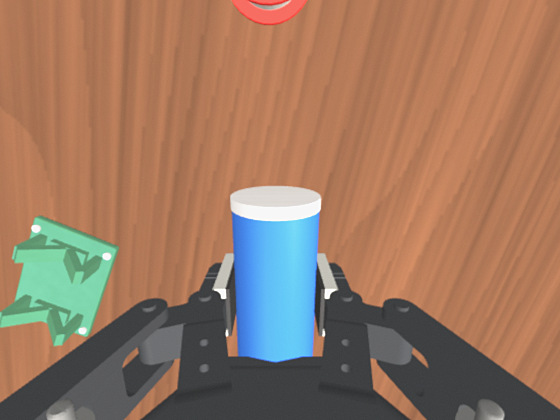

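The can is held level and centred: its end is at +45 mm and its axis 17 mm behind the TCP. Its white end shows at (276,200). Now going over the cradle.

Emit:
arm_command(
  rows=[
    [[-0.05,-0.15,0],[0,0,0.034]],
    [[-0.1,-0.31,0],[0,0,0.068]],
    [[-0.16,-0.48,0],[0,0,0.1]],
    [[-0.21,-0.63,0],[0,0,0.12]],
    [[-0.243,-0.744,0],[0,0,0.136]],
  ],
)

```text
clock: 7.05
position: [641.1, -117.2, 99.8]
ee_rot: [-0.62, 0.785, 0.001, -0.001]
contact_force: [0.1, -0.7, -0.4]
gripper_width: 36.8
grasp_force: 60.2
```

Emit:
arm_command(
  rows=[
    [[0,0,0],[0,0,0]],
    [[0,0,0],[0,0,0]],
    [[0,0,0],[0,0,0]],
    [[0,0,0],[0,0,0]],
    [[0,0,0],[0,0,0]],
  ],
)

```text
clock: 7.55
position: [639.1, -119.3, 102.0]
ee_rot: [-0.62, 0.784, 0.0, -0.0]
contact_force: [-0.1, 0.4, -1.7]
gripper_width: 36.3
grasp_force: 60.3
```

```bash
python3 - <<'E'
from h import *
s=arm.read_state(); M=R.from_quat(s["ee_rot"]).as_matrix(); print(s["clock"],s["position"],s["grasp_force"],s["contact_force"])
print("yaw of tool x vs -y:",np.degrees(np.arctan2(M[0,0],-M[1,0])))
im,d,W=cloud("wrist"); cv2.imwrite("pics/w4.png",im)
m=blob(im,W,"green",3); p=W[m]; lo=p[p[:,2]<12]; hi=p[p[:,2]>18]; print(fit(lo),fit(hi))
im,d,W=cloud("scene"); m=blob(im,W,"green",3); p=W[m]; lo=p[(p[:,2]<12)]; print(fit(lo))
print("shift mm",M.T@(np.array([640.1,-118.8,25.2])-s["position"]))
E
```

```text
7.55 [ 639.14291754 -119.31503885  102.00613615] 60.31601428985596 [-0.14004661  0.35024006 -1.67919583]
yaw of tool x vs -y: -13.338501083937755
(array([ 631.9, -153.7]), array([28.1, 68.6]), 77.18) (array([ 632.8, -151.7]), array([ 9. , 53.2]), 76.98)
(array([ 640.4, -118. ]), array([72.2, 66.9]), 76.84)
shift mm [-0.72459635 -0.82374748 76.8059908 ]
```

View pics/w4.png

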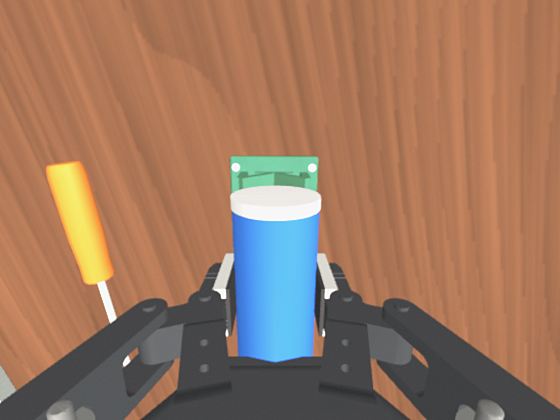

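The can is lined up over the cradle, whose plate edge is centred at (275,160). Lowering it now.

Emit:
arm_command(
  rows=[
    [[-0.002,-0.003,0.06],[0,0,0]],
    [[-0.002,-0.003,0.12],[0,0,0]],
    [[-0.002,-0.003,0.18],[0,0,0]],
    [[-0.002,-0.003,0.23],[0,0,0]],
    [[-0.002,-0.003,0.26],[0,0,0]],
  ],
)

```text
clock: 8.15
position: [639.8, -118.4, 34.7]
ee_rot: [-0.62, 0.784, 0.001, -0.001]
contact_force: [-0.5, 0.5, -1.4]
gripper_width: 36.4
grasp_force: 60.3
```

Emit:
arm_command(
  rows=[
    [[0,0,0.01],[0,0,0]],
    [[0,0,0.018],[0,0,0]],
    [[0,0,0.024],[0,0,0]],
    [[0,0,0.028],[0,0,0]],
    [[0,0,0.028],[0,0,0]],
  ],
)

```text
clock: 8.65
position: [640.9, -118.4, 30.2]
ee_rot: [-0.621, 0.784, -0.0, 0.0]
contact_force: [-0.4, -0.1, -2.5]
gripper_width: 36.2
grasp_force: 60.3
```

Emit:
arm_command(
  rows=[
    [[0,0,0],[0,0,0]],
    [[0,0,0],[0,0,0]],
    [[0,0,0],[0,0,0]],
  ],
)

```text
clock: 8.95
position: [640.8, -118.4, 30.0]
ee_rot: [-0.621, 0.784, -0.0, 0.0]
contact_force: [-0.0, 0.7, -2.0]
gripper_width: 36.3
grasp_force: 60.3
```

Emit:
arm_command(
  rows=[
    [[0,0,0.004],[0,0,0]],
    [[0,0,0.008],[0,0,0]],
    [[0,0,0.012],[0,0,0]],
    [[0,0,0.016],[0,0,0]],
    [[0,0,0.016],[0,0,0]],
  ],
)

```text
clock: 9.45
position: [640.6, -118.4, 25.6]
ee_rot: [-0.621, 0.784, 0.0, -0.0]
contact_force: [0.2, -0.7, -0.7]
gripper_width: 36.4
grasp_force: 60.3
```

Emit:
arm_command(
  rows=[
    [[0,0,0.002],[0,0,0]],
    [[0,0,0.004],[0,0,0]],
    [[0,0,0.004],[0,0,0]],
  ],
)

```text
clock: 9.75
position: [640.8, -118.4, 25.4]
ee_rot: [-0.62, 0.784, -0.0, 0.0]
contact_force: [-2.3, 0.0, 2.0]
gripper_width: 36.4
grasp_force: 60.5
```

Contact: the vertical force went from −2 to +2 N. Releasing.

Emit:
arm_command(
  rows=[
    [[0,0,0.002],[0,0,0]],
    [[0,0,0.002],[0,0,0]],
    [[0,0,0.002],[0,0,0]],
  ],
)

```text
clock: 10.05
position: [640.8, -118.4, 25.3]
ee_rot: [-0.62, 0.784, -0.0, 0.0]
contact_force: [-2.2, 0.6, 5.3]
gripper_width: 36.4
grasp_force: 60.9
```

Emit:
arm_command(
  rows=[
    [[0,0,0],[0,0,0]],
    [[0,0,0],[0,0,0]],
    [[0,0,0],[0,0,0]],
    [[0,0,0],[0,0,0]],
    [[0,0,0],[0,0,0]],
  ],
  grip=0.8,
)

```text
clock: 10.55
position: [640.7, -118.4, 24.1]
ee_rot: [-0.621, 0.784, 0.0, -0.0]
contact_force: [0.3, -0.3, -0.4]
gripper_width: 68.6
grasp_force: 0.0
```

Emit:
arm_command(
  rows=[
    [[0,0,-0.04],[0,0,0]],
    [[0,0,-0.1],[0,0,0]],
    [[0,0,-0.2],[0,0,0]],
    [[0,0,-0.35],[0,0,0]],
    [[0,0,-0.5],[0,0,0]],
  ],
)

```text
clock: 11.05
position: [640.7, -118.5, 152.0]
ee_rot: [-0.621, 0.784, -0.0, 0.0]
contact_force: [1.2, 0.2, 0.1]
gripper_width: 68.4
grasp_force: 0.0
```

Emit:
arm_command(
  rows=[
    [[0,0,-0.1],[0,0,0]],
    [[0,0,-0.1],[0,0,0]],
    [[0,0,-0.1],[0,0,0]],
    [[0,0,-0.1],[0,0,0]],
  ],
)

```text
clock: 11.45
position: [639.9, -118.3, 173.8]
ee_rot: [-0.62, 0.784, 0.001, -0.0]
contact_force: [0.2, 0.0, -0.2]
gripper_width: 68.3
grasp_force: 0.0
```

```bash
python3 - <<'E'
from h import *
s=arm.read_state(); print(s["clock"],s["position"],s["contact_force"],s["gripper_width"])
im,d,W=cloud("wrist"); cv2.imwrite("pics/w5.png",im)
print(cyl(W,(640,-119),40,60))
E
```

```text
11.45 [ 639.94322397 -118.31764722  173.75646922] [ 0.15897297  0.00116473 -0.15832667] 68.29555476475484
(array([ 640.60584646, -118.74545479]), np.float64(41.65209177547906), np.float64(-13.749740417467272), array([-44.59338841,  45.11749817]))
```

View pics/w5.png

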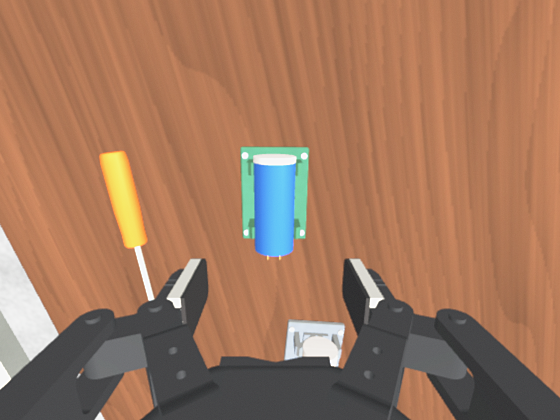

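The can rests in the cradle at (275,205), with its axis at z = 41.7, centred and aligned, and the gripper is clear. Handing in.

```bash
python3 -c "
from bench import arm; print(arm.job_done())"
```

```text
the job is handed in; nothing more can be done
None
```

The blue capacitor lies centred in both V supports of the green cradle and has been let go; the black and white ones were not touched, and the job was handed in at about 11.5 s.

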